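# Draw a batch of wooden balls from the hopper

## Robot

A 6-joint arm with a two-finger parallel gripper is mounted at the origin on the work surface. World frame = base frame: x ahead of the robot, y to its left, z up, the work surface at z = 0. Lengths are in m, angles in rad, forces in N, time in s.
With the tool pointing down it reaches from about 0.225 to 0.875 m from the base axis. Payload 3.4 kg.
Tool frame: the origin (TCP) lies on the centre line of the jaws, within the pads' length; the fingertips stand 17 mm ahead of it and the grasp point (between the pads) lies 2 mm behind it (nose_length is the distance from the TCP to the fingertips, in m); z points along the fingers, y is the line along which they close (so a half turn about z gives the same grasp; the last joint's range is limited). The gripper opens to 85 mm and grips with 20 to 120 N. Pads are 22 mm wide; open, the fingers measure 114 mm over their backs; the gripper's body (76 mm by 85 mm) begins 54 mm behind the grasp point. The pads swing forward as they close: fully open they stand 13 mm farther back than shut.
Start: joints at [-1.27, 0.276, 1.505, -0, 1.361, -0.121], TCP at [0.235, -0.525, 0.248] pointing down, gripper open.
Joint ranges: [-2.89, 2.89], [-0.75, 2.08], [0.22, 2.7], [-1.18, 4.32], [0.11, 2.71], [-2.7, 2.7]. Speed limits (rad/s): [2.57, 2.57, 3.14, 3.14, 3.14, 3.14].

## Interface

Orientations are given as a unit quaternion [w, x, y, z].
In Python, from rig import get_state, get_image, sign_off, find_in, place_of, nose_length gives the robot as it stands.
- The arm moves only by the tool apply_moves, never from a script. Its argument "deltas" is one flat list of numbers, 5 for each row, row after row: the finger opening in mm, from 0 to 85.4, then the shift along the tool's x, y, z in mm, then the turn about the tool's z in degrees. A call has 1 to 12 rows; each row is the pose to reach, as a shift and turn from the pose commanded when the call began, along the tool's axes at that moment; what a row does not reach only later rows make up. A row lasts 1/12 s, in which the tool goes at most 41.7 mm and 7.16 degrees, less where a joint would pass 70% of its speed; a pose out of reach is approached as far as the arm can. A call with a gripper value outside its range is refused whole. The fingers move at their own pace and stop on an object; "squeeze" is the grip in N (left out, the last holds). Time passes only in rows, so rows that repeat a pose let the fingers close. It gives the time, the measured TCP pose, the force, the opening and the grip force at its end, in the units of the state.
- get_state(): the state, without advancing time (a new reading comes with each control period).
- get_image(name): name is "scene" or "top" or "wrist"; returns a dict with "frame" (400x640x3 uint8, red, green, blue), "K" (3x3 intrinsics, pixels), "position" and "orientation" of the camera in the world. Camera axes: x right, y down, z forward; pixel columns grow to the right and rows downward; lengths in m; the calibration is good to about 2 mm. A picture is of the moment at which its call begins. There is no depth.
- sign_off(): hands the job in; it is judged then, once.
Trained networks look in a picture, given as the dict that the camera call returned (one of the last four; its "shot" number tells which), for a name from the list of things; names that differ only in an ending like _2 or _b are one class to them, and where a whole thing is asked for, a point or a joint stands for the part that bears it (a point fixed in the world has none). Each returns a list of dicts, best first, with "score" (0 to 1); they miss things now and then, are a little off and sometimes report something else, mostly with a low value. They report only what shows in the picture. A call takes as long as a camera call. They do not tell look-alikes from the thing itself.
- find_in(query, picture): "point" ([column, row] in pixels, amid what is visible of it).
- place_of(query, picture): "point" ([column, row] in pixels: a listed point, or the origin of a listed thing).
The state is a dict: "clock": time; "qpos": joint angles; "qd": joint speeds; "effort": joint torques, N m; "position": TCP position; "ee_rot": TCP orientation; "contact_force": force on the tool from outside, world axes, zero at the start; "moment": the same for the moment, N m; "width": finger opening in m; "gripper_force": force on a finger pad.
Only numpy, scipy, OpenCV 4.12 (cv2) and the standard library are available. Lean on these libraries where they do the work, as an engineer would, in place of code of your own. Each camera call takes 0.05 s, during which the arm holds its last target. There are 200 camera calls.

## Task

Take the blue cup by its handle, raise its rim between the two lugs under the red shutter of the hopper, and with the cup push the shutter away from you until you feel it press firmly on its stop, so that all three wooden balls drop into the cup. Still with the cup, draw the shutter back until it presses firmly on its closed stop, without ramming either stop, then lower the cup out and stand it with its balls in the middle of the green mat, leaving the bottle, the mallet and the offcut where they are.

Things in the scene. Friction and masses are not known exactly. Their poses are not given: they have to be found in the camera images.
- hopper: Fixed plywood gravity hopper, 365 mm high, on a steel stand; origin on the bench under the axis of its vertical square throat (44 inside). -x is its front, whence the cup comes; +x is the way the shutter opens. Base plate 10 thick, x -35..95, y +-100. Two posts, 22 x 18, at x 30, y +-82, 210 high; all free between them below the shutter. Above it, nothing is further forward than x -32.
- shutter: Red sliding plate under the throat, 8 thick, x -58..100, 90 wide, axes as the hopper's; origin at the centre of its 50 square hole, on the underside, 170 above the bench. Slides 60 along x, friction about 2 N, no spring, stays where left. Open with its origin near hopper x 0, closed near x -60; it starts 3 to 10 off the closed stop, still holding the balls.
- stops_mean (a point): Point on the throat's axis at the height of the shutter's underside, 170 above the bench. The shutter's two rigid, hidden end stops, 60 apart, are set together anywhere within 6 before or behind (hopper x) of their nominal places, origin of the shutter at 0 and -60 from here; so where they lie can only be felt.
- lug_front (a point): Middle of the inner face of the shutter's front lug, 9 below the shutter's underside, 47 in front of the hole's centre. The lug hangs 18 below the underside, is 60 wide (y), 8 thick. With the cup's rim 6 under the plate the lug overlaps the rim by 12, and the cup's handle passes 14 beneath it.
- lug_rear (a point): Middle of the inner face of the shutter's rear lug, the same lug, 47 beyond the hole's centre; the lugs are 94 apart, the cup between them is 80 across.
- cup: Loose blue round cup with a wooden handle, about 130 g, 80 high, 80 across the rim, 72 across the foot, walls 4; origin at the centre of its underside, z up. The handle runs along -x from the cup to x -155, at height 45, and stands level. At the start the cup stands on the bench, handle roughly towards the robot.
- cup_rim (a point): Centre of the cup's mouth, 80 above its underside.
- cup_mid (a point): Point on the cup's axis 35 above its underside; balls in the cup lie within 42 of it.
- cup_grip (a point): Centre of the wooden grip block at the handle's end: 45 long (along the cup's x), 16 wide (y), 28 high; 132.5 from the cup's axis, 45 above its underside.
- mat: Fixed green mat, 130 x 130 x 5 thick; origin at the centre of its underside on the bench.
- ball0_center (a point): Centre of a turned wooden ball, 32 diameter, 13 g, the lowest of the three in the hopper's throat.
- ball1_center (a point): Centre of a turned wooden ball, 32 diameter, 13 g, the middle of the three in the hopper's throat.
- ball2_center (a point): Centre of a turned wooden ball, 32 diameter, 13 g, the highest of the three in the hopper's throat.
- glue: Bystander: yellow bottle with red cap, 60 diameter, 170 high; origin at the centre of its underside.
- mallet: Bystander: wooden mallet lying flat, head 70 x 110 x 60 high at its +x end, handle along -x, 240 long in all; origin on the bench under the handle, 15 from its free end.
- offcut: Bystander: brown wood offcut, 45 x 150 x 30 high; origin at the centre of its underside.
Things that resemble listed ones, but are neither listed nor needed, are in the scene too. There is more than one size of the cup; the one meant has the size given above.

How it is judged:
By the outcome, as a careful person would: the job done as asked, in the order asked, and still so for the second after the job is handed in, with the robot touching nothing.
It also fails if it takes over 64 s, if anything falls off the work surface, if the arm or the gripper's body presses on something with over 40 N, if the wrist force passes 120 N, or if a joint passes its speed limit or range.

## Working session

There is one attempt and no reset: what is moved stays moved. The work goes in short steps, Python scripts to look and compute and a tool call to move; the robot and the scene stay as the last step left them, time stands still between calls to the robot, and variables do not carry over. Pictures are saved under pics/ and viewed, at most 11 in all, crops included, and the job is handed in when it is done.

Besides the shell and the picture viewer there is one more tool, called after "Emit:" as name(argument=value, ...) on one line, values as JSON. apply_moves: Moves the arm, as the interface text tells. Its arguments: {"type":"object","properties":{"deltas":{"type":"array"},"squeeze":{"type":"number"}},"required":["deltas"]}

```bash
ls; mkdir -p pics; python3 - <<'E'
from rig import *
import cv2,pickle
s=get_state();print(s)
for n in("scene","top"):
    p=get_image(n);cv2.imwrite(f"pics/{n}0.png",p["frame"][:,:,::-1]);pickle.dump(p,open(f"{n}0.pkl","wb"))
    print(n,p["K"].tolist(),p["position"],p["orientation"])
    for q in["hopper","shutter","stops_mean","lug_front","lug_rear","cup","cup_rim","cup_grip","cup_mid","mat","glue","mallet","offcut"]:
        print(q,[( [round(v) for v in d["point"]],round(d["score"],2)) for d in place_of(q,p)[:4]])
print(nose_length)
E
```

```text
pics
{'clock': 0.0, 'qpos': array([-1.27002424e+00,  2.76599082e-01,  1.50618148e+00, -1.79059074e-05,
        1.36072232e+00, -1.21048477e-01]), 'qd': array([-7.42880026e-04, -2.63144887e-05, -9.80788268e-04, -9.30327574e-05,
       -2.51662132e-03, -1.54896495e-03]), 'effort': array([-3.51018061e-04, -4.16780877e+01, -2.45806199e+01, -2.87402690e-04,
        1.09448552e-02, -6.02581238e-06]), 'position': array([ 0.23522375, -0.5241051 ,  0.24741811]), 'ee_rot': array([-9.50474638e-04,  9.77839914e-01,  2.09351835e-01, -9.44318201e-05]), 'contact_force': array([-0.35377012,  0.05956251, -0.43802698]), 'moment': array([ 0.02040985,  0.0067453 , -0.0020897 ]), 'gripper_force': 0.0, 'width': 0.08545049681494747}
scene [[507.91110262666325, 0.0, 327.489602065343], [0.0, 507.91110262666325, 196.3149843073715], [0.0, 0.0, 1.0]] [1.31274824 0.64306971 1.51196909] [-0.15009094  0.44210387  0.84073973 -0.27417801]
hopper [([257, 238], 0.78)]
shutter [([267, 201], 0.56)]
stops_mean [([253, 210], 0.7), ([323, 198], 0.43)]
lug_front [([230, 186], 0.23)]
lug_rear [([253, 206], 0.85), ([325, 201]
[... 616 characters left out ...]
959 -0.69887334  0.01823479]
hopper [([377, 150], 0.73), ([256, 240], 0.24)]
shutter [([385, 156], 0.83), ([270, 137], 0.67)]
stops_mean [([385, 133], 0.65), ([384, 139], 0.62), ([381, 161], 0.3)]
lug_front [([379, 172], 0.75), ([380, 150], 0.64), ([260, 197], 0.2)]
lug_rear [([380, 142], 0.67)]
cup [([188, 181], 0.93), ([258, 192], 0.6), ([172, 276], 0.57)]
cup_rim [([180, 175], 0.96), ([162, 280], 0.69), ([251, 201], 0.64)]
cup_grip [([197, 229], 0.91), ([256, 239], 0.84), ([207, 122], 0.6), ([451, 183], 0.16)]
cup_mid [([185, 176], 0.82), ([168, 285], 0.69), ([253, 199], 0.62)]
mat [([451, 182], 0.93)]
glue [([269, 138], 0.67)]
mallet [([447, 139], 0.66)]
offcut [([346, 227], 0.81)]
0.017
```

View pics/scene0.png

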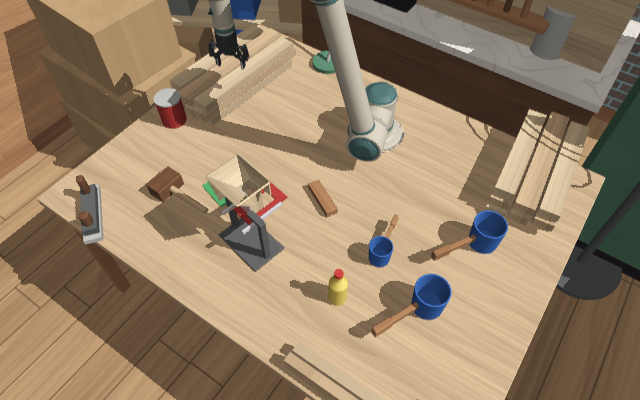

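View pics/top0.png

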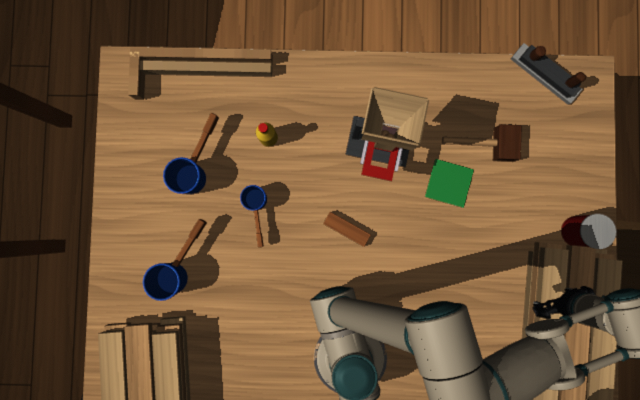

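The scene view shows the 80 mm cup at about (380,252) with its handle to (395,222). The two larger look-alikes are at (488,232) and (431,297). The hopper is at (250,215) and the mat is behind it. In the top view the small cup is at (254,198) with its grip at (260,240), the red shutter is at (381,160), the mat at (450,183) and the offcut at (348,228).

```bash
cat > h.py <<'E'
import numpy as np,cv2
from scipy.spatial.transform import Rotation as R
from rig import *
def rot(q): return R.from_quat(np.r_[q[1:],q[0]])
def ray(p,uv):
    d=np.linalg.inv(p["K"])@np.r_[uv,1]; d=rot(p["orientation"]).apply(d); return np.array(p["position"]),d/np.linalg.norm(d)
def atz(p,uv,z):
    o,d=ray(p,uv); return o+d*(z-o[2])/d[2]
def tri(obs):
    A=np.zeros((3,3));b=np.zeros(3)
    for p,uv in obs:
        o,d=ray(p,uv);M=np.eye(3)-np.outer(d,d);A+=M;b+=M@o
    x=np.linalg.solve(A,b)
    return x,[round(1e3*np.linalg.norm(np.cross(x-ray(p,uv)[0],ray(p,uv)[1])),1) for p,uv in obs]
def proj(p,X):
    c=p["K"]@rot(p["orientation"]).inv().apply(np.array(X)-p["position"]);return c[:2]/c[2]
E
python3 - <<'E'
from h import *
import pickle
np.set_printoptions(precision=4,suppress=True)
S,T=[pickle.load(open(f"{n}0.pkl","rb")) for n in("scene","top")]
for n,a,b in[("rim",(382,245),(251,201)),("grip",(395,222),(256,239)),("cup",(379,260),(258,192)),("hop",(257,238),(377,150)),("shut",(267,201),(385,156)),("offcut",(323,199),(346,227)),("mat",(229,186),(451,182)),("glue",(335,300),(269,138))]:
    print(n,*tri([(S,a),(T,b)]))
hsv=cv2.cvtColor(T["frame"],cv2.COLOR_RGB2HSV)
for n,lo,hi,z in[("green",(50,120,60),(75,255,255),.005),("red",(0,180,80),(6,255,255),.178),("blue",(105,150,40),(125,255,255),.08)]:
    m=cv2.inRange(hsv,lo,hi)
    for c in cv2.findContours(m,0,1)[0]:
        if cv2.contourArea(c)>60:
            r=cv2.boxPoints(cv2.minAreaRect(c));print(n,cv2.contourArea(c),r.mean(0),[atz(T,q,z)[:2].round(4).tolist() for q in r],atz(T,r.mean(0),z)[:2])
# red outline seen in scene coords
E
```

```text
rim [0.4897 0.3169 0.0736] [np.float64(1.2), np.float64(1.2)]
grip [0.372  0.3012 0.051 ] [np.float64(0.8), np.float64(0.8)]
cup [0.5168 0.3144 0.0117] [np.float64(10.6), np.float64(10.6)]
hop [ 0.6694 -0.0779 -0.0069] [np.float64(0.9), np.float64(0.9)]
shut [ 0.6176 -0.0716  0.1639] [np.float64(13.4), np.float64(13.4)]
offcut [0.4136 0.0225 0.0154] [np.float64(3.8), np.float64(3.8)]
mat [ 0.5627 -0.3076  0.0107] [np.float64(10.1), np.float64(10.1)]
glue [ 0.7043  0.2767 -0.0163] [np.float64(1.0), np.float64(1.0)]
green 1484.0 [448.9116 182.6577] [[0.5202, -0.2322], [0.6445, -0.2647], [0.6126, -0.3908], [0.4886, -0.3579]] [ 0.5663 -0.3114]
red 534.0 [379.8873 160.9732] [[0.5691, -0.0126], [0.6656, -0.0337], [0.6464, -0.1213], [0.5502, -0.0999]] [ 0.6077 -0.0669]
blue 997.0 [161.5 281.5] [[0.288, 0.6396], [0.2905, 0.532], [0.1844, 0.5278], [0.1818, 0.635]] [0.2361 0.5836]
blue 453.5 [253.  197.5] [[0.5345, 0.3494], [0.5361, 0.2751], [0.465, 0.273], [0.4634, 0.3471]] [0.4997 0.3111]
blue 967.5 [181.5 175. ] [[0.6165, 0.5916], [0.6189, 0.4827], [0.5131, 0.4788], [0.5107, 0.5872]] [0.5647 0.5351]
```

Emit:
apply_moves(deltas=[85,334,-391,-50,36,85,334,-391,-50,36,85,334,-391,-50,36,85,334,-391,-50,36,85,334,-391,-50,36,85,334,-391,-50,36,85,334,-391,-50,36,85,334,-391,-50,36,85,334,-391,-50,36,85,334,-391,-50,36,85,334,-391,-50,36,85,334,-391,-50,36])

```text
clock: 2.4
position: [0.3746, -0.0477, 0.297]
ee_rot: [0.0, 0.995, -0.103, 0.001]
contact_force: [1.9, -0.1, 0.1]
width: 0.085
gripper_force: 0.0
```

```bash
cat > look.py <<'E'
from h import *
import pickle,sys
np.set_printoptions(precision=4,suppress=True)
def look(tag,qs,cam="wrist"):
    p=get_image(cam);pickle.dump(p,open(f"{tag}.pkl","wb"));cv2.imwrite(f"pics/{tag}.png",p["frame"][:,:,::-1])
    s=get_state();M=rot(s["ee_rot"]).as_matrix()
    print("t",s["clock"],"tcp",s["position"],"yaw",np.degrees(np.arctan2(M[1,0],M[0,0])),"F",s["contact_force"],"w",s["width"],"q",s["qpos"])
    print("cam in tool",M.T@(p["position"]-s["position"]))
    for q in qs: print(q,[(np.round(d["point"],1).tolist(),round(d["score"],2)) for d in place_of(q,p)[:3]])
    return p
if __name__=="__main__": look(sys.argv[1],sys.argv[2].split(),*(sys.argv[3:]))
E
python3 look.py w1 "shutter stops_mean lug_front lug_rear hopper ball0_center"
```

```text
t 2.45 tcp [ 0.3766 -0.0395  0.2978] yaw -11.351426073647414 F [1.9182 3.6696 1.0434] w 0.08515120712425979 q [-0.2975 -0.0593  1.7738  0.0095  1.4246  1.47  ]
cam in tool [ 0.0668  0.008  -0.1258]
shutter []
stops_mean []
lug_front []
lug_rear []
hopper [([275.6, 162.4], 0.45)]
ball0_center [([271.6, 161.7], 0.47)]
```

View pics/w1.png

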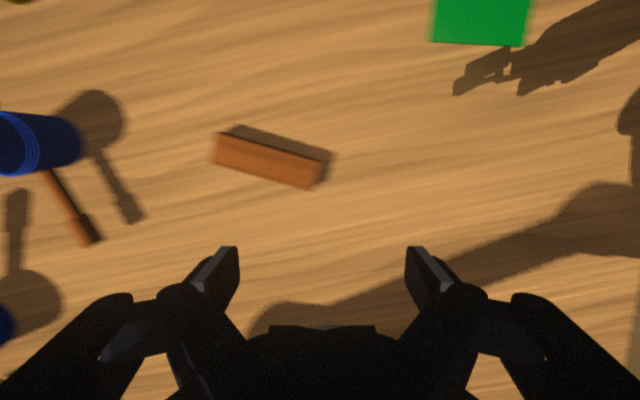

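The wrist picture is slightly blurred. It shows the offcut at (268,160), the cup at the left (40,140), the mat corner at (480,20), and the hopper out of view above. I'll move forward over the shutter's front edge.

Emit:
apply_moves(deltas=[85,125,-12,-40,1,85,125,-12,-40,1,85,125,-12,-40,1,85,125,-12,-40,1,85,125,-12,-40,1,85,125,-12,-40,1,85,125,-12,-40,1])

```text
clock: 3.33
position: [0.4976, -0.0644, 0.3357]
ee_rot: [-0.0, 0.994, -0.113, -0.001]
contact_force: [-0.7, 0.0, -0.1]
width: 0.085
gripper_force: 0.0
```

```bash
python3 look.py w2 "shutter stops_mean"; python3 - <<'E'
from h import *
import pickle
p=pickle.load(open("w2.pkl","rb"));hsv=cv2.cvtColor(p["frame"],cv2.COLOR_RGB2HSV)
m=cv2.inRange(hsv,(0,150,60),(7,255,255))|cv2.inRange(hsv,(173,150,60),(180,255,255))
for c in cv2.findContours(m,0,1)[0]:
    if cv2.contourArea(c)>200:
        a=cv2.approxPolyDP(c,4,True)[:,0];print([(q.tolist(),atz(p,q,.178)[:2].round(4).tolist()) for q in a])
E
```

```text
t 3.3833 tcp [ 0.4975 -0.0641  0.336 ] yaw -12.933940055525566 F [-0.338   0.7714 -0.4243] w 0.08501154584283734 q [-0.2668  0.1263  1.4865 -0.0002  1.5307  1.5297]
cam in tool [ 0.0672  0.0003 -0.1263]
shutter []
stops_mean [([73.8, 91.6], 0.16)]
[([341, 0], [0.6658, -0.1209]), ([322, 0], [0.6696, -0.1045]), ([320, 40], [0.6393, -0.0957]), ([264, 42], [0.6492, -0.0455]), ([240, 7], [0.6807, -0.0324]), ([253, 137], [0.5704, -0.0114]), ([343, 134], [0.5532, -0.099])]
```

View pics/w2.png

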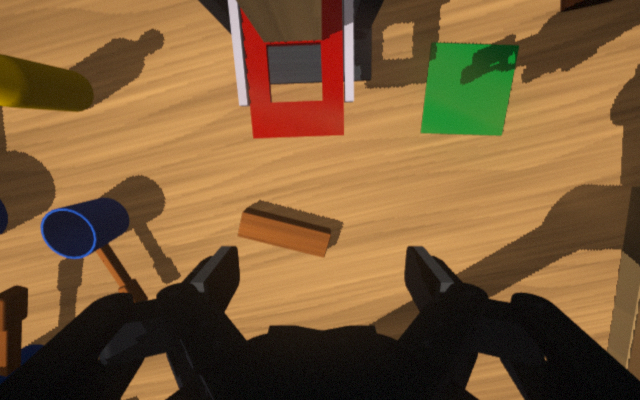

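Clear view. The red shutter's front edge runs from (253,137) to (343,134) and its hole spans about (270..322, 42..101). The mat is at (470,88) and the cup at (75,230).

```bash
python3 - <<'E'
from h import *
import pickle
np.set_printoptions(precision=4,suppress=True)
p=pickle.load(open("w2.pkl","rb"));T=pickle.load(open("top0.pkl","rb"))
hsv=cv2.cvtColor(p["frame"],cv2.COLOR_RGB2HSV)
m=cv2.inRange(hsv,(0,150,60),(7,255,255))|cv2.inRange(hsv,(173,150,60),(180,255,255))
m[:, :200]=0
# front edge: lowest red row per column; hole edges
fe=[atz(p,(c,np.where(m[:,c])[0].max()+.5),.178) for c in range(260,338)]
f=np.array(fe);k=np.polyfit(f[:,1],f[:,0],1);print("front edge yaw",np.degrees(np.arctan(k[0]))*-1,"slope",k[0])
def xy(c,r):return atz(p,(c,r),.178)[:2]
L=[];Rr=[]
for r in range(108,132):
    cs=np.where(m[r])[0];L.append(xy(cs.min()-.5,r));Rr.append(xy(cs.max()+.5,r))
for e in(L,Rr):
    e=np.array(e);q=np.polyfit(e[:,0],e[:,1],1);print("side yaw",np.degrees(np.arctan(q[0])),e.mean(0))
h0=[xy(c,np.where(m[60:,c])[0].min()+59.5) for c in range(280,315)];h0=np.array(h0);q=np.polyfit(h0[:,1],h0[:,0],1);print("hole front mean",h0.mean(0),"yaw",-np.degrees(np.arctan(q[0])))
hl=[];hr=[]
for r in range(52,95):
    cs=np.where(m[r,:296])[0].max()+.5;hl.append(xy(cs,r));hr.append(xy(296+np.where(m[r,296:])[0].min()-.5,r))
for e in(hl,hr):
    e=np.array(e);q=np.polyfit(e[:,0],e[:,1],1);print("hole side yaw",np.degrees(np.arctan(q[0])),e.mean(0))
print("front mean",f.mean(0))
g=cv2.inRange(hsv,(50,120,30),(75,255,255));c=max(cv2.findContours(g,0,1)[0],key=cv2.contourArea)
b=cv2.boxPoints(cv2.minAreaRect(c));print("mat",[atz(p,v,.005)[:2] for v in b],atz(p,cv2.approxPolyDP(cv2.convexHull(c),5,True)[:,0].mean(0),.005))
E
```

```text
front edge yaw -10.713339881126341 slope 0.18919310955489005
side yaw -10.751933819052685 [ 0.5868 -0.0143]
side yaw -11.819945860072085 [ 0.5665 -0.1023]
hole front mean [ 0.5932 -0.0623] yaw -10.739960426592427
hole side yaw -11.41473715368422 [ 0.623  -0.0425]
hole side yaw -10.476356321841443 [ 0.612  -0.0904]
front mean [ 0.5612 -0.0556  0.178 ]
mat [array([ 0.5225, -0.2319]), array([ 0.6547, -0.266 ]), array([ 0.613 , -0.3888]), array([ 0.4759, -0.3652])] [ 0.5699 -0.3107  0.005 ]
```

Emit:
apply_moves(deltas=[85,-264,-304,90,-17,85,-264,-304,90,-17,85,-264,-304,90,-17,85,-264,-304,90,-17,85,-264,-304,90,-17,85,-264,-304,90,-17,85,-264,-304,90,-17,85,-264,-304,90,-17,85,-264,-304,90,-17,85,-264,-304,90,-17,85,-264,-304,90,-17,85,-264,-304,90,-17])

```text
clock: 4.48
position: [0.3075, 0.2921, 0.2461]
ee_rot: [0.0, 0.999, 0.039, -0.0]
contact_force: [0.2, -0.7, 0.2]
width: 0.0853
gripper_force: 0.0
```

Emit:
apply_moves(deltas=[85,0,0,0,0,85,0,0,0,0,85,0,0,0,0])

```text
clock: 4.73
position: [0.3103, 0.2904, 0.2468]
ee_rot: [-0.0, 0.999, 0.035, 0.0]
contact_force: [0.0, 0.4, -0.3]
width: 0.085
gripper_force: 0.0
```

```bash
python3 look.py w3 "cup cup_rim cup_grip cup_mid"
```

```text
t 4.7833 tcp [0.3104 0.2904 0.2467] yaw 4.02189038508285 F [-0.876   0.7841 -0.6881] w 0.08505186415166838 q [ 0.5885  0.0474  1.796  -0.0004  1.2975  2.0892]
cam in tool [ 0.0669  0.0004 -0.1267]
cup [([112.9, 214.8], 0.9), ([311.8, 21.3], 0.86)]
cup_rim [([33.0, 252.3], 0.87)]
cup_grip [([138.0, 92.5], 0.87), ([320.1, 133.8], 0.86)]
cup_mid [([312.7, 6.4], 0.96), ([82.5, 225.8], 0.85)]
```

View pics/w3.png

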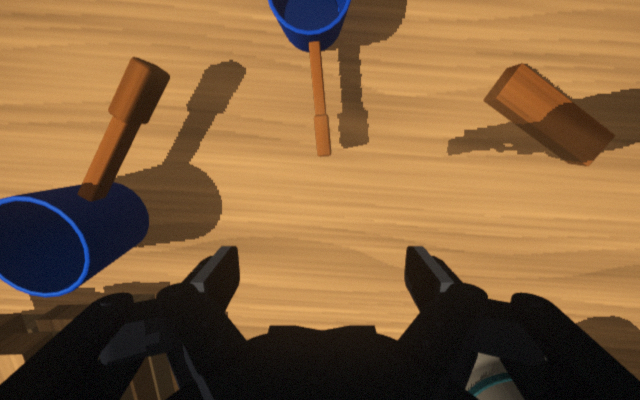

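The wrist view shows the small cup at (312,15) at the top. Its handle goes down to the grip block at about (321,135), and the larger cup is at the left.

```bash
python3 - <<'E'
from h import *
import pickle
np.set_printoptions(precision=4,suppress=True)
S,T,W=[pickle.load(open(f"{n}.pkl","rb")) for n in("scene0","top0","w3")]
print(tri([(W,(320.1,133.8)),(S,(395,222)),(T,(256,239))]), tri([(W,(320.1,133.8)),(T,(256,239))]),tri([(W,(320.1,133.8)),(S,(395,222))]))
f=W["frame"].astype(int);
for r in range(44,164,6):
    row=cv2.cvtColor(W["frame"],cv2.COLOR_RGB2HSV)[r,295:345]
    m=(row[:,1]>165)&(row[:,2]>60)&(row[:,0]<14);c=np.where(m)[0]
    if len(c): print(r,c.min()+295,c.max()+295,atz(W,((c.min()+c.max())/2+295,r),.055)[:2])
E
```

```text
(array([0.3719, 0.2994, 0.0507]), [np.float64(3.4), np.float64(1.1), np.float64(2.5)]) (array([0.3727, 0.2958, 0.0973]), [np.float64(0.1), np.float64(0.1)]) (array([0.3714, 0.2979, 0.0482]), [np.float64(2.1), np.float64(2.1)])
44 309 319 [0.4609 0.3083]
50 309 319 [0.4554 0.308 ]
56 310 320 [0.4499 0.3066]
62 311 320 [0.4443 0.3057]
68 312 321 [0.4386 0.3043]
74 312 322 [0.4329 0.3034]
80 313 322 [0.4271 0.3025]
86 313 323 [0.4212 0.3016]
92 314 323 [0.4153 0.3006]
98 314 323 [0.4093 0.3002]
104 315 324 [0.4033 0.2987]
110 316 325 [0.3972 0.2972]
116 317 326 [0.3911 0.2957]
122 317 326 [0.3848 0.2953]
128 318 327 [0.3786 0.2937]
134 317 328 [0.3722 0.2933]
140 317 329 [0.3657 0.2923]
146 318 329 [0.3592 0.2913]
152 318 329 [0.3526 0.2908]
```

Emit:
apply_moves(deltas=[85,61,2,60,-5,85,61,2,100,-5,85,61,2,140,-5,85,61,2,175,-5,85,61,2,195,-5,85,61,2,203,-5,85,61,2,203,-5,85,61,2,203,-5])

```text
clock: 5.65
position: [0.3707, 0.2936, 0.0429]
ee_rot: [0.0, 0.997, 0.08, -0.001]
contact_force: [0.2, 0.4, -0.2]
width: 0.085
gripper_force: 0.0
```

Emit:
apply_moves(deltas=[10,0,0,0,0,10,0,0,0,0,10,0,0,0,0,10,0,0,0,0,10,0,0,0,0,10,0,0,0,0,10,0,0,0,0,10,0,0,0,0], squeeze=80)

```text
clock: 6.32
position: [0.3707, 0.2941, 0.0438]
ee_rot: [-0.0, 0.997, 0.08, 0.0]
contact_force: [-1.2, -0.5, 3.5]
width: 0.0149
gripper_force: 78.1
```

```bash
python3 look.py w4 "cup_rim cup"
```

```text
t 6.3667 tcp [0.3706 0.2941 0.0438] yaw 9.174490240672789 F [-1.8478  0.4176  4.735 ] w 0.015240913770926918 q [0.5235 0.3411 2.009  0.0001 0.7907 1.9341]
cam in tool [ 0.0669  0.0004 -0.1267]
cup_rim []
cup []
```

View pics/w4.png

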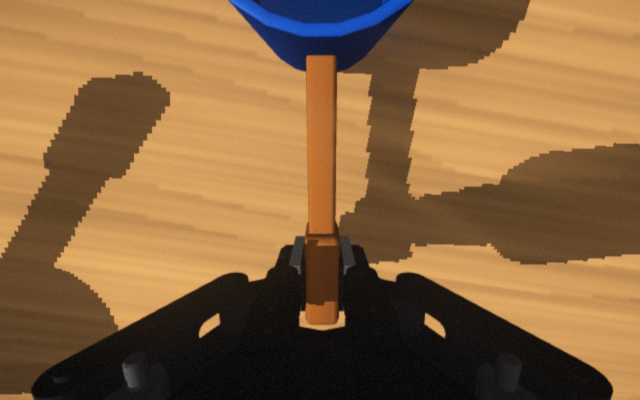

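The block is gripped, with the handle straight up the image at column 321. The block spans rows 235–322 and the cup's near rim lip is at rows 22–38.

```bash
python3 - <<'E'
from h import *
import pickle
np.set_printoptions(precision=4,suppress=True)
W=pickle.load(open("w4.pkl","rb"))
t=np.array([.3706,.2941,.0438]);c,s=np.cos(np.radians(9.17)),np.sin(np.radians(9.17))
for n,uv,z in[("block front",(321,235),.059),("block back",(321,322),.059),("rim outer?",(321,38),.08),("rim inner?",(321,23),.08),("hL",(306.5,60),.05),("hR",(336.5,60),.05)]:
    d=atz(W,uv,z)-t;print(n,1e3*np.array([c*d[0]+s*d[1],s*d[0]-c*d[1]]))
hsv=cv2.cvtColor(W["frame"],cv2.COLOR_RGB2HSV);print(hsv[0:80:3,321].tolist())
E
```

```text
block front [23.1839  0.2027]
block back [-20.2794   0.1496]
rim outer? [92.422   0.3309]
rim inner? [96.2596  0.3356]
hL [93.1854 -5.4383]
hR [93.179  6.371]
[[110, 205, 92], [110, 211, 92], [110, 203, 94], [112, 195, 97], [111, 194, 96], [109, 214, 93], [111, 187, 98], [111, 193, 98], [110, 221, 182], [109, 222, 195], [109, 220, 195], [110, 218, 193], [111, 219, 129], [116, 167, 55], [115, 188, 53], [114, 167, 52], [113, 184, 54], [114, 150, 56], [141, 77, 53], [13, 188, 182], [13, 194, 176], [13, 189, 179], [13, 189, 181], [13, 185, 183], [13, 190, 181], [12, 182, 182], [13, 188, 183]]
```

Emit:
apply_moves(deltas=[10,0,0,-20,0,10,0,0,-50,0,10,-3,25,-55,2,10,-6,60,-55,4,10,-10,95,-55,6,10,-13,130,-55,8,10,-17,165,-55,10,10,-20,200,-55,12,10,-24,235,-55,14,10,-27,270,-55,16,10,-30,300,-55,18,10,-32,315,-55,20])

```text
clock: 7.47
position: [0.389, -0.0252, 0.0981]
ee_rot: [0.001, 0.995, -0.096, -0.0]
contact_force: [0.6, 0.3, -1.0]
width: 0.0149
gripper_force: 78.4
```

Emit:
apply_moves(deltas=[10,0,0,0,0,10,0,0,0,0,10,0,0,0,0])

```text
clock: 7.72
position: [0.3884, -0.0216, 0.098]
ee_rot: [-0.0, 0.996, -0.094, -0.001]
contact_force: [0.0, -0.1, -1.5]
width: 0.0149
gripper_force: 78.4
```

```bash
python3 - <<'E'
from h import *
s=get_state();M=rot(s["ee_rot"]).as_matrix();t=np.array(s["position"])
d=np.array([.4871,-.0413,.094])-t
print(s["clock"],t,np.degrees(np.arctan2(M[1,0],M[0,0])),s["contact_force"],s["width"],"delta tool",M.T@d*1e3)
E
```

```text
7.7167 [ 0.38838292 -0.02155338  0.0979863 ] -10.82100976821248 [ 0.03751353 -0.10692168 -1.53974475] 0.014853570057493057 delta tool [100.67579904   0.86409026   3.81027069]
```

Emit:
apply_moves(deltas=[10,25,1,0,0,10,50,1,0,0,10,75,1,0,0,10,92,1,0,0,10,100.5,1,0,0,10,100.5,1,0,0,10,100.5,1,0,0,10,100.5,1,0,0])

```text
clock: 8.38
position: [0.4856, -0.041, 0.0979]
ee_rot: [-0.0, 0.996, -0.094, -0.002]
contact_force: [0.9, -0.6, -1.6]
width: 0.0149
gripper_force: 78.4
```

```bash
python3 look.py w5 ""; python3 - <<'E'
from h import *
import pickle
np.set_printoptions(precision=4,suppress=True)
p=pickle.load(open("w5.pkl","rb"));s=get_state();M=rot(s["ee_rot"]).as_matrix()
hsv=cv2.cvtColor(p["frame"],cv2.COLOR_RGB2HSV)
m=cv2.inRange(hsv,(0,150,60),(7,255,255))|cv2.inRange(hsv,(173,150,60),(180,255,255))
m=cv2.morphologyEx(m,0,np.ones((5,5)));ys,xs=np.where(m);print(xs.min(),xs.max(),ys.min(),ys.max())
f=np.array([M.T@(atz(p,(c,np.where(m[:,c])[0].max()+.5),.178)-s["position"])*1e3 for c in range(xs.min()+12,xs.max()-12) if m[:,c].any()])
print("front edge tool",f.mean(0),np.polyfit(f[:,1],f[:,0],1))
for c in(xs.min(),xs.max()):print(M.T@(atz(p,(c,ys.max()-3),.178)-s["position"])*1e3)
E
```

```text
t 8.4333 tcp [ 0.4857 -0.0412  0.0981] yaw -10.78407737037356 F [-0.4085 -0.1729 -1.1776] w 0.01487932983466159 q [-0.2275  0.2853  1.9107 -0.0001  0.948   1.5316]
cam in tool [ 0.0669 -0.0001 -0.1264]
5 639 0 72
front edge tool [ 75.4939  -0.1265 -80.05  ] [-0.0006 75.4938]
[ 75.7033 -48.4024 -80.0487]
[ 75.6681  48.3201 -80.0523]
```

View pics/w5.png

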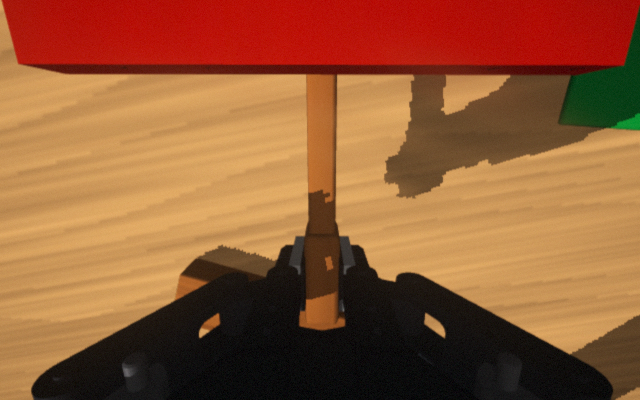

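The red plate's front edge is level at row 65 (top face) and row 73 (underside), centred on column 321. The handle passes straight beneath it, so the lateral position and yaw are right.

```bash
python3 - <<'E'
from h import *
import pickle
np.set_printoptions(precision=4,suppress=True)
p=pickle.load(open("w5.pkl","rb"));s=get_state();M=rot(s["ee_rot"]).as_matrix()
print(M.T@rot(p["orientation"]).as_matrix(),p["K"])
hsv=cv2.cvtColor(p["frame"],cv2.COLOR_RGB2HSV);print(hsv[56:80,200].tolist())
for z,r in((.178,64.5),(.170,73)):
  for dz in(-.002,0,.002):
    a,b=[M.T@(atz(p,(c,r),z+dz)-s["position"])*1e3 for c in((20,623.5) if z>.175 else (65,576))];print(z+dz,a,b)
E
```

```text
[[-0.0004 -0.9655 -0.2605]
 [ 1.     -0.0005  0.0002]
 [-0.0003 -0.2605  0.9655]] [[278.304    0.     321.6695]
 [  0.     278.304  204.0691]
 [  0.       0.       1.    ]]
[[3, 254, 187], [2, 246, 189], [1, 233, 189], [3, 249, 186], [1, 239, 187], [2, 235, 190], [2, 232, 190], [3, 241, 178], [2, 228, 144], [4, 210, 101], [3, 202, 97], [5, 211, 99], [3, 208, 98], [4, 210, 97], [3, 197, 101], [5, 216, 99], [4, 200, 98], [6, 186, 111], [13, 166, 158], [15, 147, 203], [16, 146, 208], [16, 146, 209], [15, 147, 207], [15, 144, 207]]
0.176 [ 76.737  -47.9124 -78.0511] [ 76.7025  47.7552 -78.0547]
0.178 [ 76.3283 -45.9369 -80.0503] [ 76.2952  45.7759 -80.0536]
0.18 [ 75.9196 -43.9614 -82.0494] [ 75.8879  43.7966 -82.0526]
0.168 [ 76.9269 -47.8558 -70.0516] [ 76.8919  47.2389 -70.0551]
0.17 [ 76.5695 -46.1626 -72.0508] [ 76.5357  45.5588 -72.0542]
0.17200000000000001 [ 76.212  -44.4694 -74.05  ] [ 76.1795  43.8787 -74.0533]
```

Emit:
apply_moves(deltas=[10,1,0,-6,0,10,1,0,-12,0,10,1,0,-18,0,10,1,0,-24,0,10,1,0,-28,0,10,1,0,-30,0,10,1,0,-30,0,10,1,0,-30,0])

```text
clock: 9.1
position: [0.4886, -0.0423, 0.1285]
ee_rot: [0.0, 0.996, -0.094, 0.0]
contact_force: [-0.1, 0.3, -1.7]
width: 0.0147
gripper_force: 78.4
```

```bash
python3 look.py s6 "cup_rim" scene; python3 -c "
import cv2;f=cv2.imread('pics/s6.png')[150:290,190:340];cv2.imwrite('pics/s6c.png',cv2.resize(f,None,fx=4,fy=4,interpolation=2))"
```

```text
t 9.15 tcp [ 0.4884 -0.0422  0.1283] yaw -10.835309141863391 F [-0.4248  0.0376 -0.2324] w 0.015014179488386532 q [-0.2283  0.2525  1.8657 -0.0001  1.0238  1.5317]
cam in tool [ 0.6803 -0.828  -1.384 ]
cup_rim [([489.6, 222.1], 0.91), ([431.6, 287.8], 0.83), ([264.3, 200.6], 0.78)]
```

View pics/s6c.png

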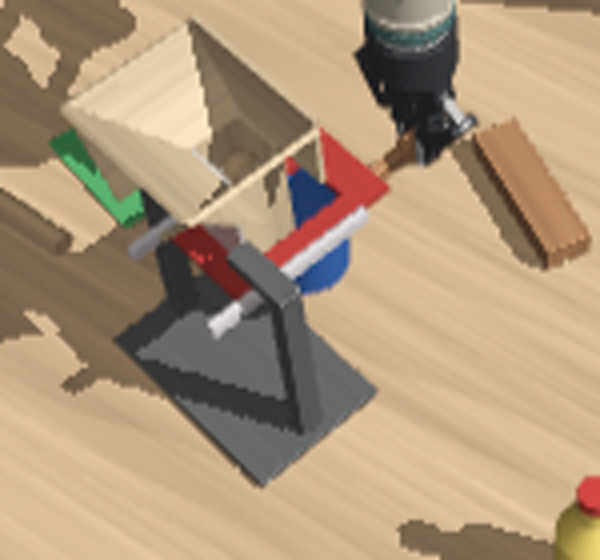

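The cup is up between the lugs under the red plate, with its handle level beneath it and no contact force. Now I'll push.

Emit:
apply_moves(deltas=[10,3,0,0,0,10,6,0,0,0,10,9,0,0,0,10,13,0,0,0,10,18,0,0,0,10,23,0,0,0,10,28,0,0,0,10,33,0,0,0,10,38,0,0,0,10,43,0,0,0,10,47,0,0,0,10,50,0,0,0])

```text
clock: 10.2
position: [0.5382, -0.0518, 0.1282]
ee_rot: [0.0, 0.996, -0.094, -0.0]
contact_force: [-2.8, 0.4, -1.8]
width: 0.0146
gripper_force: 78.4
```

Emit:
apply_moves(deltas=[10,1,0,0,0,10,2,0,0,0,10,3,0,0,0,10,4,0,0,0,10,4,0,0,0])

```text
clock: 10.62
position: [0.5418, -0.0524, 0.1285]
ee_rot: [0.0, 0.996, -0.094, 0.0]
contact_force: [-0.3, -0.4, -2.3]
width: 0.0147
gripper_force: 78.6
```

Emit:
apply_moves(deltas=[10,0.7,0,0,0,10,1.4,0,0,0,10,2,0,0,0])

```text
clock: 10.87
position: [0.5436, -0.0528, 0.1285]
ee_rot: [0.0, 0.996, -0.094, 0.0]
contact_force: [-1.4, 0.5, -1.8]
width: 0.015
gripper_force: 78.6
```

Emit:
apply_moves(deltas=[10,0.7,0,0,0,10,1.4,0,0,0,10,2,0,0,0])

```text
clock: 11.12
position: [0.5457, -0.0532, 0.1284]
ee_rot: [0.0, 0.996, -0.094, 0.0]
contact_force: [-2.2, -0.0, -0.8]
width: 0.0148
gripper_force: 78.6
```

Emit:
apply_moves(deltas=[10,0.7,0,0,0,10,1.4,0,0,0,10,2,0,0,0])

```text
clock: 11.37
position: [0.5474, -0.0535, 0.1284]
ee_rot: [0.0, 0.996, -0.094, -0.0]
contact_force: [-3.8, 0.3, -2.4]
width: 0.015
gripper_force: 78.6
```

Emit:
apply_moves(deltas=[10,0.7,0,0,0,10,1.4,0,0,0])

```text
clock: 11.53
position: [0.5475, -0.0535, 0.1281]
ee_rot: [-0.0, 0.996, -0.094, -0.002]
contact_force: [-6.6, 0.8, -1.0]
width: 0.0149
gripper_force: 78.7
```

Emit:
apply_moves(deltas=[10,0.7,0,0,0,10,1.4,0,0,0,10,2,0,0,0,10,2,0,0,0])

```text
clock: 11.87
position: [0.5476, -0.0535, 0.1278]
ee_rot: [-0.0, 0.996, -0.094, -0.003]
contact_force: [-10.0, 1.9, 0.6]
width: 0.0146
gripper_force: 78.9
```

Emit:
apply_moves(deltas=[10,0.7,0,0,0,10,1.4,0,0,0,10,1.8,0,0,0,10,1.8,0,0,0,10,1.8,0,0,0,10,1.8,0,0,0])

```text
clock: 12.37
position: [0.5477, -0.0535, 0.1276]
ee_rot: [-0.0, 0.996, -0.094, -0.005]
contact_force: [-13.7, 0.9, 2.8]
width: 0.0147
gripper_force: 79.1
```

```bash
python3 look.py s7 "ball0_center ball2_center" scene; python3 look.py t7 "ball0_center" top; python3 -c "
import cv2,numpy as np
a=cv2.resize(cv2.imread('pics/s7.png')[150:290,190:340],(450,420),interpolation=2);b=cv2.resize(cv2.imread('pics/t7.png')[70:210,330:430],(300,420),interpolation=2);cv2.imwrite('pics/c7.png',np.hstack([a,b]))"
```

```text
t 12.4167 tcp [ 0.5477 -0.0535  0.1276] yaw -10.826561843395474 F [-13.6831   1.5249   1.5672] w 0.014957756741539414 q [-0.2235  0.339   1.7337 -0.0005  1.0791  1.5365]
cam in tool [ 0.6064 -0.8277 -1.3907]
ball0_center []
ball2_center [([250.1, 209.4], 0.63)]
t 12.5667 tcp [ 0.5477 -0.0535  0.1277] yaw -10.826402190410494 F [-13.0739   1.973    2.4349] w 0.014875364589108537 q [-0.2235  0.339   1.7337 -0.0005  1.0791  1.5366]
cam in tool [-0.1816 -0.1244 -1.4653]
ball0_center []
```

View pics/c7.png

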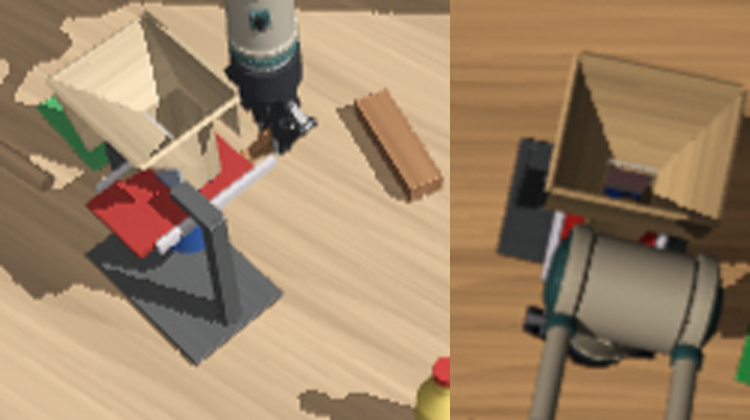

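The left part shows the shutter open with the cup under the throat, seen through its mouth in the top view (right part). The throat is empty. Now I'll draw it back.

Emit:
apply_moves(deltas=[10,-3,0,0,0,10,-6,0,0,0,10,-10,0,0,0,10,-14,0,0,0,10,-17,0,0,0,10,-20,0,0,0,10,-24,0,0,0,10,-29,0,0,0,10,-34,0,0,0,10,-39,0,0,0,10,-44,0,0,0,10,-49,0,0,0])

```text
clock: 13.62
position: [0.5043, -0.0453, 0.1286]
ee_rot: [0.0, 0.996, -0.094, 0.0]
contact_force: [2.4, -0.5, -1.6]
width: 0.0145
gripper_force: 78.7
```

Emit:
apply_moves(deltas=[10,-4,0,0,0,10,-8,0,0,0,10,-12,0,0,0,10,-15,0,0,0,10,-18,0,0,0,10,-20,0,0,0,10,-21,0,0,0,10,-22,0,0,0])

```text
clock: 14.28
position: [0.483, -0.0412, 0.1285]
ee_rot: [0.0, 0.996, -0.094, 0.0]
contact_force: [1.2, -0.4, -0.6]
width: 0.015
gripper_force: 78.8
```

Emit:
apply_moves(deltas=[10,-0.8,0,0,0,10,-1.6,0,0,0,10,-2.4,0,0,0,10,-3.2,0,0,0,10,-4,0,0,0])

```text
clock: 14.7
position: [0.479, -0.0404, 0.1284]
ee_rot: [0.0, 0.996, -0.094, 0.0]
contact_force: [2.1, -0.9, -0.1]
width: 0.0149
gripper_force: 78.8
```

Emit:
apply_moves(deltas=[10,-0.7,0,0,0,10,-1.4,0,0,0,10,-2,0,0,0])

```text
clock: 14.95
position: [0.4769, -0.04, 0.1284]
ee_rot: [0.0, 0.996, -0.094, -0.0]
contact_force: [2.2, -0.3, -0.9]
width: 0.0148
gripper_force: 78.8
```

Emit:
apply_moves(deltas=[10,-0.7,0,0,0,10,-1.4,0,0,0])

```text
clock: 15.12
position: [0.4756, -0.0398, 0.1284]
ee_rot: [0.0, 0.996, -0.094, 0.0]
contact_force: [2.2, 0.8, -1.1]
width: 0.0147
gripper_force: 78.8
```

Emit:
apply_moves(deltas=[10,-0.7,0,0,0,10,-1.4,0,0,0,10,-1.8,0,0,0])

```text
clock: 15.37
position: [0.4738, -0.0394, 0.1284]
ee_rot: [0.0, 0.996, -0.094, 0.0]
contact_force: [0.8, 1.1, -0.3]
width: 0.0147
gripper_force: 78.8
```

Emit:
apply_moves(deltas=[10,-0.7,0,0,0,10,-1.4,0,0,0,10,-1.8,0,0,0])

```text
clock: 15.62
position: [0.473, -0.0393, 0.1286]
ee_rot: [0.0, 0.996, -0.094, 0.001]
contact_force: [5.0, -0.8, -1.9]
width: 0.0147
gripper_force: 78.8
```

Stop reached (displacement 76 mm). I'll press up to about 14 N.

Emit:
apply_moves(deltas=[10,-0.7,0,0,0,10,-1.4,0,0,0,10,-2,0,0,0,10,-2.5,0,0,0,10,-2.5,0,0,0])

```text
clock: 16.03
position: [0.4729, -0.0393, 0.1288]
ee_rot: [0.0, 0.996, -0.094, 0.003]
contact_force: [9.7, -1.8, -6.5]
width: 0.0144
gripper_force: 78.2
```

Emit:
apply_moves(deltas=[10,-0.7,0,0,0,10,-1.2,0,0,0,10,-1.5,0,0,0,10,-1.5,0,0,0])

```text
clock: 16.37
position: [0.4727, -0.0392, 0.1293]
ee_rot: [0.0, 0.996, -0.094, 0.005]
contact_force: [11.5, -0.9, -4.2]
width: 0.0146
gripper_force: 78.5
```

Emit:
apply_moves(deltas=[10,-0.6,0,0,0,10,-1.2,0,0,0,10,-1.2,0,0,0,10,-1.2,0,0,0])

```text
clock: 16.7
position: [0.4727, -0.0392, 0.1294]
ee_rot: [0.0, 0.996, -0.095, 0.006]
contact_force: [14.2, -0.8, -5.2]
width: 0.0147
gripper_force: 78.2
```

Emit:
apply_moves(deltas=[10,3,0,0,0,10,6,0,0,0,10,9,0,0,0,10,12,0,0,0,10,12,0,0,0,10,12,0,0,0])

```text
clock: 17.2
position: [0.4781, -0.0402, 0.1281]
ee_rot: [-0.0, 0.996, -0.094, -0.001]
contact_force: [-0.4, -0.2, -2.0]
width: 0.0148
gripper_force: 78.6
```

Emit:
apply_moves(deltas=[10,1.5,0,5,0,10,1.5,0,12,0,10,1.5,0,20,0,10,1.5,0,28,0,10,1.5,0,34,0,10,1.5,0,38,0,10,1.5,0,38,0,10,1.5,0,38,0])

```text
clock: 17.87
position: [0.4801, -0.0406, 0.0901]
ee_rot: [0.0, 0.996, -0.094, -0.0]
contact_force: [-0.6, 0.8, -1.7]
width: 0.0151
gripper_force: 78.6
```

```bash
python3 look.py w8 ""; python3 - <<'E'
from h import *
import pickle
p=pickle.load(open("w8.pkl","rb"));s=get_state();M=rot(s["ee_rot"]).as_matrix()
hsv=cv2.cvtColor(p["frame"],cv2.COLOR_RGB2HSV)
m=cv2.inRange(hsv,(0,150,140),(8,255,255))
e=np.median([np.where(m[:,c])[0].max() for c in range(150,500)]);print(e,M.T@(atz(p,(321,e+.5),.178)-s["position"])*1e3)
E
```

```text
t 17.9167 tcp [ 0.4805 -0.0407  0.0904] yaw -10.831292181301391 F [ 0.0231 -0.8173 -0.8021] w 0.015056968541101053 q [-0.2289  0.2871  1.9333 -0.0001  0.921   1.531 ]
cam in tool [ 0.0667  0.0001 -0.1262]
60.0 [ 7.50666352e+01 -5.46830179e-03 -8.75651783e+01]
```

Emit:
apply_moves(deltas=[10,-15,0,0,0,10,-40,0,0,0,10,-68,0,0,0,10,-95,0,0,0,10,-112,5,0,0,10,-112,20,0,2,10,-100,45,0,4,10,-80,75,0,7,10,-57,105,0,10,10,-35,135,0,13,10,-15,165,0,16,10,0,190,0,18])

```text
clock: 18.92
position: [0.4466, -0.2306, 0.0912]
ee_rot: [0.001, 0.968, -0.25, 0.002]
contact_force: [0.9, 0.5, -0.9]
width: 0.0148
gripper_force: 78.6
```

Emit:
apply_moves(deltas=[10,0,0,0,0,10,0,0,0,0,10,0,0,0,0])

```text
clock: 19.17
position: [0.4438, -0.2267, 0.0903]
ee_rot: [-0.0, 0.968, -0.249, -0.001]
contact_force: [0.1, 0.4, -1.6]
width: 0.0152
gripper_force: 78.7
```

```bash
python3 look.py t9 "cup_rim cup_mid mat ball0_center" top;python3 look.py s9 "cup_rim cup_mid mat ball0_center" scene; python3 - <<'E'
from h import *
import pickle
s=get_state();M=rot(s["ee_rot"]).as_matrix();t=np.array(s["position"])
T=pickle.load(open("t9.pkl","rb"))
c=t+M[:,0]*.1333;print("cup axis pred",c,"tool delta to mat",M.T@(np.array([.568,-.311,0])-c)*1e3)
print("pred rim px",proj(T,[c[0],c[1],t[2]+.0362]))
a=cv2.resize(T["frame"][120:240,380:520],(700,600),interpolation=2);cv2.imwrite("pics/t9c.png",a[:,:,::-1])
E
```

```text
t 19.2167 tcp [ 0.4436 -0.2261  0.0903] yaw -28.805952703128195 F [ 0.2555 -0.0823 -1.535 ] w 0.014905681049070852 q [-0.6114  0.3082  1.8995  0.0003  0.9356  1.462 ]
cam in tool [-0.1914 -0.2692 -1.504 ]
cup_rim [([163.4, 282.0], 0.97), ([181.2, 174.1], 0.78), ([452.1, 184.8], 0.69)]
cup_mid [([448.0, 184.1], 0.71), ([169.6, 279.1], 0.67), ([183.6, 174.4], 0.64)]
mat [([451.9, 183.5], 0.69), ([452.3, 183.4], 0.22)]
ball0_center [([444.8, 188.2], 0.52)]
t 19.4667 tcp [ 0.4443 -0.2264  0.0906] yaw -28.76488725853826 F [ 0.2117  0.0838 -1.7103] w 0.015252027379568047 q [-0.6108  0.3081  1.8988 -0.      0.9347  1.462 ]
cam in tool [ 0.3429 -1.18   -1.4214]
cup_rim [([490.0, 220.2], 0.96), ([430.8, 289.5], 0.79), ([263.3, 161.1], 0.58)]
cup_mid [([427.3, 299.6], 0.88), ([227.3, 175.0], 0.56), ([491.0, 237.3], 0.56)]
mat [([226.8, 188.6], 0.67)]
ball0_center []
cup axis pred [ 0.56140459 -0.29122331  0.09057363] tool delta to mat [15.28576463 14.14616377 90.5783135 ]
pred rim px [452.72516695 180.32893362]
```

View pics/t9c.png

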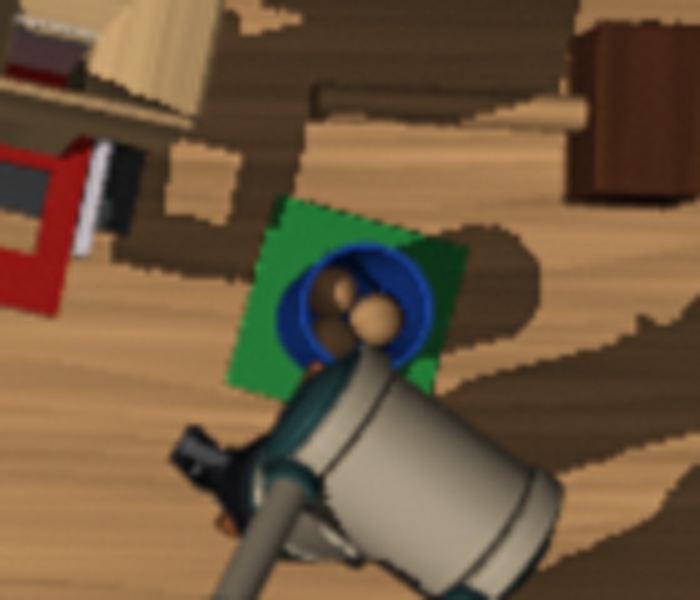

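The crop shows all three balls in the cup, with the cup above the mat. The mat's centre is at crop (347,300) and the rim at (367,308), raised. I'll centre it and lower.

Emit:
apply_moves(deltas=[10,8,7,0,0,10,15,14,0,0,10,15,14,10,0,10,15,14,20,0,10,15,14,29,0,10,15,14,35,0,10,15,14,38,0,10,15,14,40,0,10,15,14,40,0,10,15,14,40,0])

```text
clock: 20.5
position: [0.4512, -0.2468, 0.0508]
ee_rot: [0.0, 0.969, -0.249, 0.0]
contact_force: [-0.9, 1.4, 0.4]
width: 0.015
gripper_force: 79.2
```

Emit:
apply_moves(deltas=[10,0,0,0.7,0,10,0,0,1.4,0,10,0,0,1.4,0])

```text
clock: 20.75
position: [0.4513, -0.2469, 0.0495]
ee_rot: [0.0, 0.969, -0.249, 0.001]
contact_force: [-2.7, 1.8, 2.9]
width: 0.0154
gripper_force: 79.6
```

Emit:
apply_moves(deltas=[15,0,0,0,0,17,0,0,0,0,20,0,0,0,0,25,0,0,0,0,32,0,0,0,0,40,0,0,0,0,50,0,0,0,0,50,0,0,0,0,50,0,0,0,0], squeeze=20)

```text
clock: 21.5
position: [0.451, -0.2468, 0.049]
ee_rot: [0.0, 0.969, -0.249, 0.0]
contact_force: [-0.1, 0.5, 0.3]
width: 0.0501
gripper_force: 0.0
```

Emit:
apply_moves(deltas=[50,0,0,-5,0,50,0,0,-15,0,50,0,0,-30,0,50,0,0,-55,0,50,0,0,-85,0,50,0,0,-120,0,50,-20,0,-150,0,50,-50,0,-170,0,50,-80,0,-180,0,50,-80,0,-180,0,50,-80,0,-180,0])

```text
clock: 22.42
position: [0.3802, -0.2077, 0.231]
ee_rot: [0.001, 0.968, -0.249, 0.002]
contact_force: [0.1, -0.2, 0.4]
width: 0.0494
gripper_force: 0.0
```

```bash
python3 look.py t10 "cup_rim" top;python3 look.py w10 "cup_rim mat"; python3 - <<'E'
from h import *
import pickle
T,W=[pickle.load(open(n+"10.pkl","rb")) for n in"tw"]
for n,p in(("top",T),("wrist",W)):
    hsv=cv2.cvtColor(p["frame"],cv2.COLOR_RGB2HSV);m=cv2.inRange(hsv,(105,150,40),(125,255,255))
    for c in cv2.findContours(m,0,1)[0]:
        if cv2.contourArea(c)>150:
            r=cv2.minEnclosingCircle(c);print(n,r,atz(p,r[0],.085)[:2])
    g=cv2.inRange(hsv,(50,120,30),(75,255,255));c=cv2.convexHull(np.vstack([c for c in cv2.findContours(g,0,1)[0] if cv2.contourArea(c)>50]))
    q=cv2.approxPolyDP(c,5,True)[:,0].astype(float);print([atz(p,v,.005)[:2].round(4).tolist() for v in q])
a=cv2.resize(T["frame"][120:240,380:520],(350,300),interpolation=2);b=cv2.resize(W["frame"],(440,300));
cv2.imwrite("pics/c10.png",np.hstack([a,b])[:,:,::-1])
E
```

```text
t 22.4667 tcp [ 0.381  -0.2082  0.2302] yaw -28.840192467386494 F [-0.2997 -0.6421 -0.0307] w 0.04981130033552145 q [-0.6608  0.0722  1.8116  0.      1.2546  1.4133]
cam in tool [-0.1212 -0.2824 -1.365 ]
cup_rim [([454.5, 179.4], 0.79), ([160.5, 284.1], 0.62), ([182.3, 177.6], 0.55)]
t 22.5667 tcp [ 0.3815 -0.2086  0.2292] yaw -28.832922506785106 F [-0.465  -0.1262  0.167 ] w 0.050080713926732856 q [-0.6607  0.0752  1.8111  0.      1.2544  1.4133]
cam in tool [ 0.0666 -0.0003 -0.1272]
cup_rim []
mat []
top ((161.185302734375, 281.0006408691406), 18.710824966430664) [0.23812533 0.58301201]
top ((453.6072692871094, 180.38926696777344), 14.838831901550293) [ 0.56565292 -0.30505918]
top ((181.7097625732422, 175.03297424316406), 18.16326332092285) [0.56407866 0.53296249]
[[0.6124, -0.3858], [0.4917, -0.3572], [0.5246, -0.2346], [0.6425, -0.2691]]
wrist ((321.0, 1.0), 30.016761779785156) [ 0.53215629 -0.2907518 ]
[[0.523, -0.2327], [0.5908, -0.2506], [0.5269, -0.3664], [0.4894, -0.3534]]
```

View pics/c10.png

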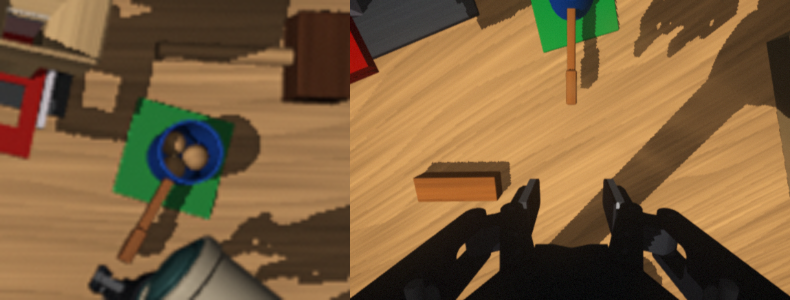

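The cup stands on the mat within a few mm of its centre, holding three balls. The offcut and mallet are where they were, the shutter is closed, and the gripper is clear.

```bash
python3 -c "
from rig import *
print(sign_off())"
```

```text
the job is handed in; nothing more can be done
None
```

The job is handed in at about 22.6 s: all three balls are in the blue cup, which stands within a few millimetres of the green mat's centre, the shutter was pressed to about 14 N on both stops and left closed, and nothing touched the bottle, mallet or offcut.

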